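# Tip the brass pins through the slot of the stock box

## Task

Put the loose brass pins away in the slotted stock box. Take the roll of black tape off the box and lay it on the worktop, then pick up the scoop by its grip, carry it with all three pins in it over the box, turn it so that the pins lie along the slot, and tip it so that they roll through the slot into the box, without ever touching the pins with the fingers. Finally stand the empty scoop upright on the worktop and leave the jar, the tin and the green tape roll where they are.

Things in the scene. Friction and masses are not known exactly. Their poses are not given: they have to be found in the camera images.
- slot_box: Grey hollow sheet-metal stock box, fixed to the worktop, 110 (x) x 190 (y) x 75 mm high; origin: centre of its underside, z up. A small foot (3 mm thick) sticks out 19 mm at each end. The flat top (4 mm thick) has one narrow slot along y near its -x side, with a low stop plate beside it; the top is plain from the slot to x = 55 mm. The -x wall is a clear window. Inner floor at z = 4 mm.
- slot (a point): Centre of the slot, level with the box's top, at box x = -30, z = 75 mm; axes as the box. The slot is 22 mm wide (x) and 150 mm long (y). Along its -x edge, from 11 to 15 mm from this point, stands the stop plate, 170 mm long and 32 mm above the top: pins rolling towards the box's -x hit it and drop into the slot.
- scoop: Loose aluminium hand scoop, about 160 g; origin: underside of its flat floor, z up, x backwards, y along its width (136 mm, 130 inside). Floor x = -20 to 22 mm, 3 mm thick; in front an apron rises at 25 degrees to the open pouring lip, so pins roll out (to -x) only when it is tipped forward well over 25 degrees, say 40 to 45. End walls 26 mm high, back wall 36 mm, with a black upright grip.
- lip (a point): Middle of the scoop's pouring lip at the underside of the apron: 53 mm ahead (-x) of the scoop's origin and 15 mm up; axes as the scoop.
- handle (a point): Point to grasp on the scoop's grip, 24 mm behind (+x) the scoop's origin and 62 mm up. The grip is an upright black plate 12 mm thick (scoop x), 70 mm wide (scoop y), from 30 to 78 mm above the underside; axes as the scoop. Fingers that close along the scoop's x axis hold it stiffly.
- pin_0: Loose brass pin with domed ends, 12 mm diameter, 120 mm long, about 50 g, lying in the scoop along the scoop's y axis; origin at its centre, y along its length. It rolls freely.
- pin_1: A second, identical brass pin.
- pin_2: A third, identical brass pin.
- roll: Roll of black tape, 50 mm diameter, 18 mm high, about 60 g, lying flat on the top of the box across the slot, beside the stop plate. Origin: centre of its underside.
- jar: Bystander: closed jar with a pale lid, 56 mm diameter, 74 mm high. Origin: centre of its underside.
- tin: Bystander: open low round tin, 46 mm diameter, 17 mm high. Origin: centre of its underside.
- tape_ring: Bystander: roll of green tape, 56 mm diameter, 19 mm high. Origin: centre of its underside.
Mind the look-alikes: they are no part of the job. What is meant by the roll is not pink or red, and is the larger of those in its own colour.

How it is judged:
By the outcome, as a careful person would: the job done as asked, in the order asked, and still so for the second after the job is handed in, with the robot touching nothing.
It also fails if it takes over 64 s, if anything falls off the work surface, if the arm or the gripper's body presses on something with over 40 N, if the wrist force passes 120 N, or if a joint passes its speed limit or range.

## Robot

A 6-joint arm with a two-finger parallel gripper is mounted at the origin on the work surface; the furniture and walls round the work are solid. World frame = base frame: x ahead of the robot, y to its left, z up, the work surface at z = 0. Lengths are in mm, angles in rad, forces in N, time in s.
With the tool pointing down it reaches from about 275 to 750 mm from the base axis. Payload 10.2 kg.
Tool frame: the origin (TCP) lies between the finger pads; the fingertips stand 8 mm ahead of it and the grasp point (between the pads) lies 11 mm behind it; z points along the fingers, x is the direction in which the jaws open and shut, and the axes are right-handed (so a half turn about z gives the same grasp; the last joint's range is limited). The gripper opens to 85 mm and grips with 20 to 120 N. Pads are 22 mm wide; open, the fingers measure 114 mm over their backs; the gripper's body (76 mm by 85 mm) begins 54 mm behind the grasp point. The pads swing forward as they close: fully open they stand 13 mm farther back than shut.
Start: joints at [-1.348, 0.313, 1.498, -0, 1.331, -0.223], TCP at [226.358, -473.702, 239.294] pointing down, gripper open.
Joint ranges: [-2.94, 2.94], [-0.97, 2.17], [0.19, 2.56], [-1.23, 4.37], [0.02, 3.11], [-2.88, 2.88]. Speed limits (rad/s): [2.39, 2.39, 3.01, 3.14, 3.14, 3.14].

## Interface

Orientations are given as a unit quaternion [w, x, y, z].
In Python, from rig import sense, eyes, ctrl gives the robot as it stands.
- The arm moves only by the tool move_arm, never from a script. Its argument "rows" is a list that holds one entry, the list of rows, each a list of 5 numbers: the shift along the tool's x, y, z in mm, then the turn about the tool's z in units of 6 degrees (1.0 is 6 degrees), then the gripper command: -1 is shut, 1 is fully open, values between are in proportion. In form: [[[dx, dy, dz, roll, jaw], ...]]. A call has 1 to 12 rows; each row is the pose to reach, as a shift and turn from the pose measured when the call began, along the tool's axes at that moment; what a row does not reach only later rows make up. A row lasts 1/8 s, in which the tool goes at most 62.5 mm and 10.7 degrees, less where a joint would pass 70% of its speed; a pose out of reach is approached as far as the arm can. A call with a gripper value outside its range is refused whole. The fingers move at their own pace and stop on an object; "squeeze" is the grip in N (left out, the last holds). Time passes only in rows, so rows that repeat a pose let the fingers close. It gives the time, the measured TCP pose, the force and the opening at its end, in the units of the state.
- sense(): the state, without advancing time (a new reading comes with each control period).
- eyes.capture(name): name is "side" or "top" or "wrist"; returns a dict with "color" (400x640x3 uint8, blue, green, red), "vertical_fov" (degrees; the focal length in pixels is half the picture's height over the tangent of half this angle, whatever the lens; pixels are square), "cx", "cy" (the principal point, pixels), "xyz" and "attitude" of the camera in the world. Camera axes: x right, y down, z forward; pixel columns grow to the right and rows downward; lengths in mm; the calibration is good to about 2 mm. A picture is of the moment at which its call begins. There is no depth.
- ctrl.finish_job(): hands the job in, once; it reports no verdict.
The state is a dict: "time_s": time; "joints": joint angles; "dq": joint speeds; "tau": joint torques, N m; "eef_pos": TCP position; "ee_rot": TCP orientation; "force": force on the tool from outside, world axes, zero at the start; "wrist_torque": the same for the moment, N m; "grip_width": opening from 0.0 (shut) to 1.0 (fully open).
Only numpy, scipy, OpenCV 4.12 (cv2) and the standard library are available. Lean on these libraries where they do the work, as an engineer would, in place of code of your own. Each camera call takes 0.05 s, during which the arm holds its last target. There are 200 camera calls.

## Working session

There is one attempt and no reset: what is moved stays moved. The work goes in short steps, Python scripts to look and compute and a tool call to move; the robot and the scene stay as the last step left them, time stands still between calls to the robot, and variables do not carry over. Pictures are saved under pics/ and viewed, about 8 in all and at most 12, crops included, and the job is handed in when it is done.

Besides the shell and the picture viewer there is one more tool, called after ">>>" as a command line: name --argument value ..., lists and objects as JSON in quotes. move_arm: Moves the arm, as the interface text tells. Its arguments: {"type":"object","properties":{"rows":{"type":"array","items":{"type":"array","items":{"type":"array","items":{"type":"number"}}}},"squeeze":{"type":"number"}},"required":["rows"]}

```bash
mkdir -p pics; ls
cat > h.py <<'E'
import numpy as np, cv2, json
from rig import sense, eyes, ctrl
from scipy.spatial.transform import Rotation as R
def q2R(q): return R.from_quat([q[1],q[2],q[3],q[0]]).as_matrix()
def cam(n,save=None):
    c=eyes.capture(n)
    if save: cv2.imwrite('pics/'+save+'.png',c['color'])
    a=np.array(c['attitude'],float)
    c['R']=a if a.shape==(3,3) else q2R(a)
    c['f']=200/np.tan(np.radians(c['vertical_fov'])/2)
    return c
def pix(c,u,v,z):
    d=c['R']@np.array([(u-c['cx'])/c['f'],(v-c['cy'])/c['f'],1]); o=np.array(c['xyz'])
    return np.round(o+d*(z-o[2])/d[2],1)
def proj(c,p):
    q=c['R'].T@(np.array(p)-np.array(c['xyz'])); return np.round([c['cx']+c['f']*q[0]/q[2],c['cy']+c['f']*q[1]/q[2]],1)
E
python3 - <<'E'
from h import *
import pickle
print(sense())
for n in ['top','side']:
    c=cam(n,n+'0'); print({k:v for k,v in c.items() if k!='color'}); pickle.dump(c,open(n+'.pkl','wb'))
E
```

```text
pics
{'time_s': 0.0, 'joints': array([-1.34838657e+00,  3.13448341e-01,  1.49845372e+00, -1.04745506e-05,
        1.33096946e+00, -2.23407420e-01]), 'dq': array([-0.00097438,  0.00010438,  0.00102151, -0.00099135,  0.00073274,
       -0.00114956]), 'tau': array([ 6.12608856e-04, -4.12267435e+01, -2.59743547e+01, -1.43635384e-04,
        4.18622454e-03,  3.23391447e-06]), 'eef_pos': array([ 226.30501333, -473.4474548 ,  238.72964783]), 'ee_rot': array([-4.48778840e-04,  8.45930550e-01, -5.33292693e-01, -4.55521261e-04]), 'force': array([ 0.18470177, -0.31230488, -0.23360942]), 'wrist_torque': array([-0.00857252,  0.03328473,  0.03706991]), 'grip_width': 1.0022242115351778}
{'vertical_fov': 45.69658654403069, 'cx': 321.9032016587929, 'cy': 202.90327350883757, 'xyz': array([ 309.83774715,   -8.10257851, 1561.74011354]), 'attitude': array([-0.05411427,  0.70949952, -0.7010655 ,  0.0467893 ]), 'R': array([[ 0.01263584, -0.98974734,  0.14226927],
       [-0.99987521, -0.01115761,  0.01118337],
       [-0.00948133, -0.14239283, -0.98976481]]), 'f': np.float64(474.66086932418705)}
{'vertical_fov': 51.337182277393346, 'cx': 325.7133332087465, 'cy': 194.83150200570995, 'xyz': array([  423.64890706, -1026.6143285 ,   658.49131038]), 'attitude': array([-0.50205022,  0.86377563, -0.03736549,  0.02100115]), 'R': array([[ 0.99632554, -0.04346355,  0.07379927],
       [-0.08563807, -0.49309878,  0.86574806],
       [-0.00123815, -0.86888694, -0.49500905]]), 'f': np.float64(416.15296166969705)}
```

View pics/top0.png

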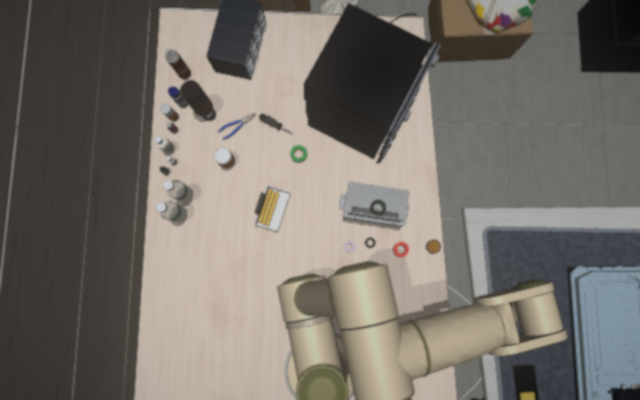

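View pics/side0.png

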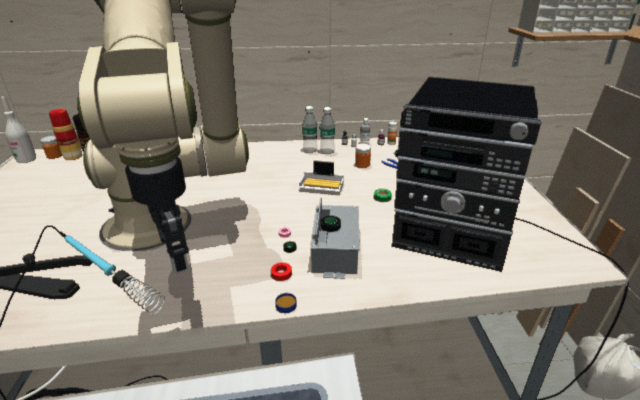

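The top view shows the box at about (375,205) with a black roll on it at (378,207). The scoop is at (272,209), the jar at (224,158), the green tape at (298,154) and the tin at (433,246). Roll candidates are black (378,207) on the box, small black (370,242), red (400,249) and pink (348,246). The one on the box fits, being black and the larger of the two. I'll confirm that in a crop.

Run:
```python
import cv2
a=cv2.imread('pics/top0.png')
b=cv2.resize(a[160:260,245:445],None,fx=4,fy=4,interpolation=cv2.INTER_CUBIC)
s=cv2.imread('pics/side0.png')
d=cv2.resize(s[150:320,260:460],None,fx=4,fy=4,interpolation=cv2.INTER_CUBIC)[:,:]
cv2.imwrite('pics/c1.png',b)
```

```text
(no output)
```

View pics/c1.png

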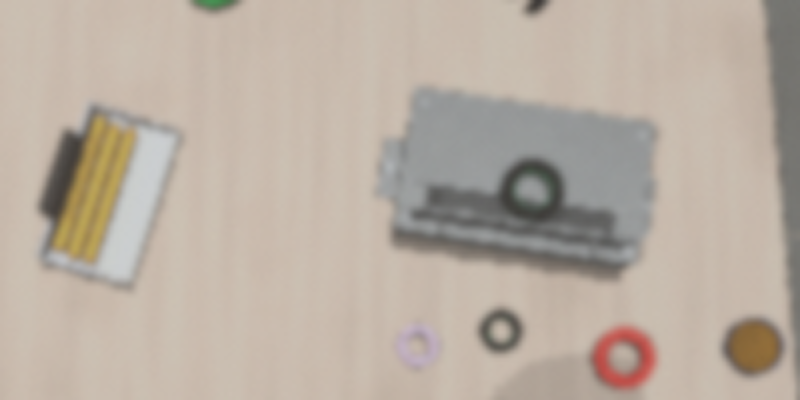

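```bash
cat > m.py <<'E'
from h import *
import pickle
c=pickle.load(open('top.pkl','rb'))
def P(x,y,z): return pix(c,245+x/4-.375,160+y/4-.375,z)
for n,x,y,z in [('boxA',415,88,75),('boxB',655,125,75),('boxC foot',385,196,3),('slotL',428,197,75),('slotR',613,220,75),('roll',532,190,93),('lip1',180,130,18),('lip2',132,288,18),('back1',93,105,36),('back2',43,262,36),('gripL',71,130,78),('gripR',42,215,78),('smallblk',500,330,10),('red',624,358,18),('tin',753,346,17),('green',213,-20,19),('platL',397,232,75),('p',632,262,75)]:
    print(n,P(x,y,z))
print('jar',pix(c,224,156,74))
E
python3 m.py
```

```text
boxA [592.9 -74.7  75. ]
boxB [ 565.2 -265.    75. ]
boxC foot [515.5 -53.5   3. ]
slotL [505.6 -85.4  75. ]
slotR [ 489. -231.   75.]
roll [ 509.6 -165.5   93. ]
lip1 [566.5 116.3  18. ]
lip2 [435.5 152.5  18. ]
back1 [583.4 186.4  36. ]
back2 [454.2 223.1  36. ]
gripL [555.5 197.9  78. ]
gripR [487.4 218.8  78. ]
smallblk [ 405.4 -147.8   10. ]
red [ 383.5 -247.3   18. ]
tin [ 394.5 -351.8   17. ]
green [693.3  91.5  19. ]
platL [477.5 -61.1  75. ]
p [ 455.9 -245.5   75. ]
jar [672.7 325.8  74. ]
```

The crop confirms it: the large black roll is on the box at (532,190), next to a smaller black one at (500,330). From the measurements:

| Item | Position | Angle |
|---|---|---|
| Box | (525,-162) | yaw -8.3° |
| Slot centre | (496,-158) | |
| Scoop origin | (514,184) | scoop x at about 74.8° |

The tool can only turn about its own z. I'll hold the grip across its 70 mm width, so the scoop can pivot about its y axis. Pushing the lip against the stop plate will then tip it. First the roll.

```bash
cat >> h.py <<'E'
def go(x,y,z,ang=None):
    s=sense(); M=q2R(s['ee_rot']); d=M.T@(np.array([x,y,z])-s['eef_pos'])
    a=np.degrees(np.arctan2(M[1,0],M[0,0])); t=0 if ang is None else (a-ang+180)%360-180
    print('t',round(s['time_s'],2),'pos',np.round(s['eef_pos'],1),'ang',round(a,1),'tilt',round(np.degrees(np.arccos(-M[2,2])),2),'move',np.round(d,1),'roll',round(t/6,2),'F',np.round(s['force'],1),'w',round(s['grip_width'],3))
E
python3 -c "
from h import *
go(510,-165,200,-98.3)"
```

```text
t 0.1 pos [ 226.3 -473.5  238.8] ang -64.5 tilt 0.07 move [-156.  -389.    39.1] roll 5.64 F [ 0.4  0.5 -0.2] w 0.999
```

>>> move_arm --rows '[[[-16, -39, 4, 0.6, 1], [-31, -78, 8, 1.2, 1], [-50, -125, 12, 1.8, 1], [-70, -172, 16, 2.5, 1], [-90, -220, 20, 3.2, 1], [-110, -270, 25, 3.9, 1], [-128, -320, 30, 4.6, 1], [-145, -360, 36, 5.2, 1], [-156, -388, 38, 5.65, 1], [-156, -388, 38, 5.65, 1], [-156, -388, 38, 5.65, 1]]]'

```text
time_s: 1.48
eef_pos: [508.7, -165.8, 200.9]
ee_rot: [0.0, -0.654, 0.757, 0.001]
force: [0.5, 0.3, -0.0]
grip_width: 1.001
```

Run:
```python
from h import *
import pickle
go(510,-165,200,-98.3)
c=cam('wrist','w1'); pickle.dump(c,open('w1.pkl','wb')); print(c['xyz'],c['R'],c['f'])
```

```text
t 1.48 pos [ 508.7 -165.8  200.9] ang -98.3 tilt 0.08 move [-1.  -1.2  0.9] roll -0.01 F [ 0.5  0.3 -0. ] w 1.001
[ 580.64814696 -176.29089027  334.60419878] [[-1.46164660e-01 -9.48129035e-01 -2.82289260e-01]
 [-9.89260121e-01  1.39928238e-01  4.22433482e-02]
 [-5.51906077e-04  2.85431992e-01 -9.58398807e-01]] 315.3164764000981
```

View pics/w1.png

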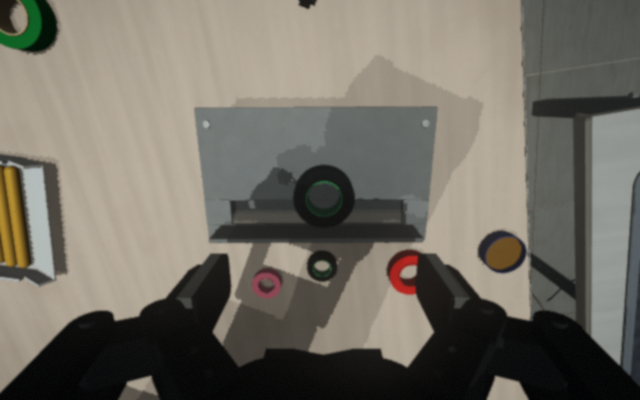

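The wrist view shows the roll at (324,195), the box's far top corners at (195,107) and (437,106), and the slot's +x edge from (231,200) to (405,200).

Run:
```python
from h import *
import pickle
c=pickle.load(open('w1.pkl','rb'))
A,B=pix(c,195,107,75),pix(c,437,106,75)
print('roll',pix(c,324,195,93),A,B,'slot',pix(c,231,200,75),pix(c,405,200,75), 'plate top',pix(c,210,241,107),pix(c,426,241,107))
y=(A-B)/np.linalg.norm(A-B); print(np.linalg.norm(A-B),np.degrees(np.arctan2(y[1],y[0]))-90)
x=np.array([y[1],-y[0],0]); print('slot ctr',(A+B)/2-85*x)
go(510,-165,200)
```

```text
roll [ 513.3 -167.2   93. ] [594.6 -76.2  75. ] [ 567.4 -265.3   75. ] slot [515.5 -86.8  75. ] [ 493.7 -234.7   75. ] plate top [493.2 -73.9 107. ] [ 468.5 -241.3  107. ]
191.04619860128076 -8.185239292770675
slot ctr [ 496.86589988 -158.64821511   75.        ]
t 1.52 pos [ 508.6 -166.   201. ] ang -98.4 tilt 0.07 move [-1.2 -1.2  1. ] roll 0.0 F [-0.1 -0.5  1.2] w 1.0
```

>>> move_arm --rows '[[[0, -2, 30, 0, 1], [0, -3.5, 60, 0, 1], [0, -3.5, 85, 0, 1], [0, -3.5, 100, 0, 1], [0, -3.5, 110, 0, 1], [0, -3.5, 115, 0, 1], [0, -3.5, 115, 0, 0], [0, -3.5, 115, 0, -1], [0, -3.5, 115, 0, -1], [0, -3.5, 115, 0, -1], [0, -3.5, 115, 0, -1], [0, -3.5, 115, 0, -1]]]' --squeeze 30

```text
time_s: 3.02
eef_pos: [512.3, -166.6, 86.9]
ee_rot: [0.0, -0.654, 0.757, -0.0]
force: [-2.1, 0.8, 5.6]
grip_width: 0.557
```

>>> move_arm --rows '[[[0, 0, -5, 0, -1], [0, 0, -20, 0, -1], [0, 0, -45, 0, -1], [0, 0, -70, 0, -1], [0, 0, -70, 0, -1]]]'

```text
time_s: 3.65
eef_pos: [513.1, -167.1, 159.1]
ee_rot: [0.001, -0.654, 0.757, -0.002]
force: [-0.1, -0.4, -1.3]
grip_width: 0.562
```

Run:
```python
from h import *
go(400,10,90,-98.3); go(400,10,12,-98.3)
cam('side','s2'); a=cv2.imread('pics/s2.png'); cv2.imwrite('pics/s2c.png',cv2.resize(a[120:320,230:430],None,fx=3,fy=3))
```

```text
t 3.65 pos [ 513.1 -167.1  159.1] ang -98.4 tilt 0.27 move [-158.8  138.    68.3] roll -0.01 F [-0.1 -0.4 -1.3] w 0.562
t 3.65 pos [ 513.1 -167.1  159.1] ang -98.4 tilt 0.27 move [-158.9  138.4  146.3] roll -0.01 F [-0.1 -0.4 -1.3] w 0.562
```

View pics/s2c.png

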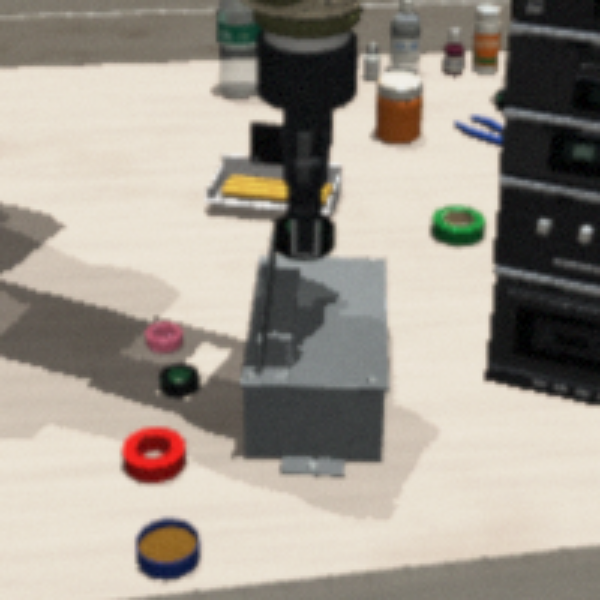

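The roll is held clear of the box, in the fingers at about (303,238) of the crop. Next I lay it on the worktop near (400,10).

>>> move_arm --rows '[[[-25, 22, 0, 0, -1], [-55, 48, 0, 0, -1], [-90, 78, 0, 0, -1], [-125, 108, 10, 0, -1], [-150, 130, 35, 0, -1], [-159, 138, 70, 0, -1], [-159, 138, 100, 0, -1], [-159, 138, 125, 0, -1], [-159, 138, 138, 0, -1], [-159, 138, 143, 0, -1], [-159, 138, 145, 0, -1], [-159, 138, 145, 0, -1]]]'

```text
time_s: 5.2
eef_pos: [399.6, 10.5, 12.7]
ee_rot: [0.001, -0.654, 0.757, -0.001]
force: [-0.5, -0.5, 0.6]
grip_width: 0.565
```

```bash
python3 -c "
from h import *
go(400,10,12,-98.3)"
```

```text
t 5.2 pos [399.6  10.5  12.7] ang -98.4 tilt 0.16 move [ 0.5 -0.4  0.7] roll -0.01 F [-0.5 -0.5  0.6] w 0.565
```

>>> move_arm --rows '[[[0, 0, 1, 0, -1], [0, 0, 1, 0, -0.3], [0, 0, 1, 0, 0.3], [0, 0, 1, 0, 1], [0, 0, 1, 0, 1], [0, 0, 1, 0, 1], [0, 0, -20, 0, 1], [0, 0, -60, 0, 1], [0, 0, -110, 0, 1], [0, 0, -160, 0, 1], [0, 0, -190, 0, 1], [0, 0, -190, 0, 1]]]'

```text
time_s: 6.7
eef_pos: [399.9, 10.5, 204.3]
ee_rot: [0.002, -0.654, 0.757, -0.003]
force: [0.3, -1.0, -2.0]
grip_width: 0.999
```

```bash
python3 -c "
from h import *
go(520,190,230,-15.2)"
```

```text
t 6.7 pos [399.9  10.5 204.3] ang -98.4 tilt 0.41 move [-195.1  -92.9  -25.2] roll -13.86 F [ 0.3 -1.  -2. ] w 0.999
```

>>> move_arm --rows '[[[-15, -7, -3, -1.2, 1], [-32, -15, -6, -2.5, 1], [-50, -24, -10, -4, 1], [-70, -33, -13, -5.5, 1], [-90, -42, -16, -7, 1], [-110, -51, -19, -8.5, 1], [-130, -60, -22, -10, 1], [-148, -68, -25, -11.4, 1], [-164, -76, -25, -12.8, 1], [-164, -76, -25, -13.86, 1], [-164, -76, -25, -13.86, 1], [-164, -76, -25, -13.86, 1]]]'

```text
time_s: 8.2
eef_pos: [498.5, 161.6, 229.0]
ee_rot: [0.001, 0.991, -0.133, 0.003]
force: [0.2, -1.4, 0.4]
grip_width: 1.003
```

Run:
```python
from h import *
import pickle
go(520,207,150,-15.2)
c=cam('wrist','w2'); pickle.dump(c,open('w2.pkl','wb')); print(proj(c,(520,207,78)))
```

```text
t 8.2 pos [498.5 161.6 229. ] ang -15.3 tilt 0.34 move [  8.2 -49.5  79. ] roll -0.02 F [ 0.2 -1.4  0.4] w 1.003
[331.4 133.2]
```

View pics/w2.png

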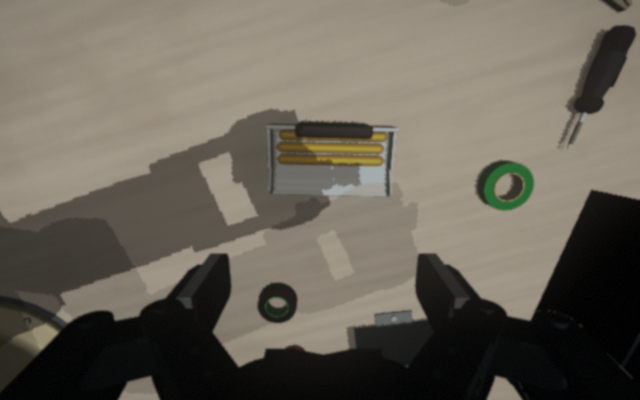

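The wrist view shows the grip's top spanning (297,128) to (372,130), the lip corners at (273,194) and (390,195), and the back wall ends at (267,126) and (397,128). All three pins are in the scoop.

Run:
```python
from h import *
import pickle
c=pickle.load(open('w2.pkl','rb'))
gl,gr=pix(c,297,127,78),pix(c,372,129,78); l1,l2=pix(c,273,195,17),pix(c,390,196,17);b1,b2=pix(c,267,126,36),pix(c,397,128,36)
for a,b in[(gl,gr),(l1,l2),(b1,b2)]:
    d=b-a; print(a,b,(a+b)/2,np.linalg.norm(d),np.degrees(np.arctan2(d[1],d[0])))
m=(l1+l2)/2; an=np.radians(74.8); print('handle from lip',m+77*np.array([np.cos(an),np.sin(an),0]))
go(520,207,52,-15.2)
```

```text
[492.1 220.2  78. ] [555.5 200.9  78. ] [523.8  210.55  78.  ] 66.27254333432509 -16.93110910879888
[438.7 152.6  17. ] [566.9 115.8  17. ] [502.8 134.2  17. ] 133.37720944749145 -16.01620424326335
[459.6 227.5  36. ] [585.9 190.6  36. ] [522.75 209.05  36.  ] 131.58001367988982 -16.28633137294574
handle from lip [522.98856676 208.50627007  17.        ]
t 8.25 pos [498.6 161.5 229.2] ang -15.3 tilt 0.36 move [  7.5 -49.6 177.2] roll -0.02 F [-0.4 -0.5  0.8] w 0.998
```

>>> move_arm --rows '[[[4, -18, 25, 0.1, 1], [8, -36, 50, 0.17, 1], [11, -52, 75, 0.17, 1], [11, -52, 105, 0.17, 1], [11, -52, 130, 0.17, 1], [11, -52, 150, 0.17, 1], [11, -52, 165, 0.17, 1], [11, -52, 175, 0.17, 1], [11, -52, 181, 0.17, 1], [11, -52, 183, 0.17, 1], [11, -52, 183, 0.17, 1]]]' --squeeze 30

```text
time_s: 9.62
eef_pos: [524.2, 208.5, 46.6]
ee_rot: [0.0, 0.99, -0.142, 0.003]
force: [-0.4, 0.1, 0.3]
grip_width: 1.0
```

Run:
```python
from h import *
go(523,208.5,46,-16.3)
c=cam('wrist','w3');cam('side','s3')
a=cv2.imread('pics/w3.png'); b=cv2.imread('pics/s3.png')[130:230,270:390]
cv2.imwrite('pics/c3.png',np.hstack([cv2.resize(a,(640,400)),cv2.resize(b,(480,400))])[:, :1120][:, 0:1120] if 0 else np.vstack([a[60:400],cv2.resize(b,(320,260)) .repeat(1,0) if 0 else cv2.copyMakeBorder(cv2.resize(b,(312,260)),0,0,0,328,cv2.BORDER_CONSTANT)]))
```

```text
t 9.62 pos [524.2 208.5  46.6] ang -16.3 tilt 0.39 move [-1.2  0.3  0.6] roll -0.01 F [-0.4  0.1  0.3] w 1.0
```

View pics/c3.png

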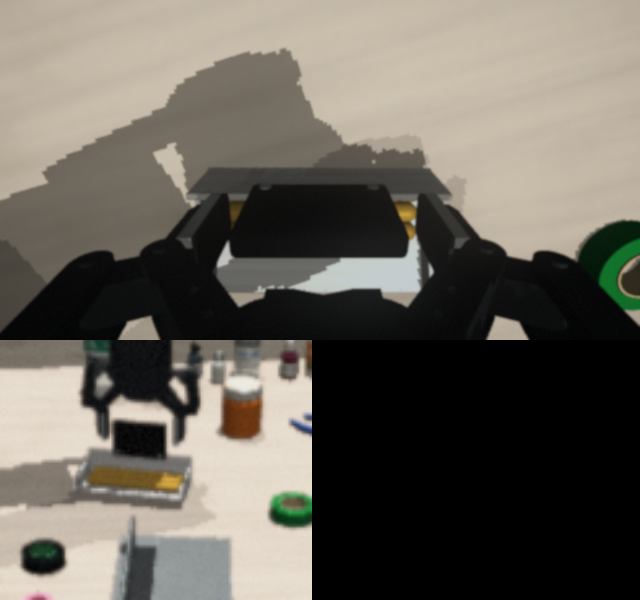

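The fingers straddle the grip, and their tips are well above the back wall. I'll go 8 mm lower and close at 30 N, then lift.

>>> move_arm --rows '[[[-0.5, 0, 4, 0, 1], [-0.5, 0, 8, 0, 1], [-0.5, 0, 8, 0, 1], [-0.5, 0, 8, 0, 0.7], [-0.5, 0, 8, 0, 0.4], [-0.5, 0, 8, 0, 0], [-0.5, 0, 8, 0, -1], [-0.5, 0, 8, 0, -1], [-0.5, 0, 8, 0, -1]]]' --squeeze 30

```text
time_s: 10.85
eef_pos: [523.8, 208.8, 38.9]
ee_rot: [0.0, 0.99, -0.142, 0.003]
force: [-0.9, 0.8, 4.3]
grip_width: 0.816
```

>>> move_arm --rows '[[[0, 0, -2, 0, -1], [0, 0, -5, 0, -1], [0, 0, -9, 0, -1], [0, 0, -14, 0, -1], [0, 0, -20, 0, -1], [0, 0, -25, 0, -1], [0, 0, -27, 0, -1], [0, 0, -27, 0, -1]]]' --squeeze 30

```text
time_s: 11.85
eef_pos: [523.6, 208.8, 66.0]
ee_rot: [0.0, 0.99, -0.142, 0.004]
force: [-0.8, -0.3, -3.8]
grip_width: 0.812
```

Run:
```python
from h import *
go(523,208.5,200,-16.3)
a=cam('wrist')['color']; b=cam('side')['color'][130:230,270:390]
cv2.imwrite('pics/c4.png',np.vstack([a[60:400],cv2.copyMakeBorder(cv2.resize(b,(312,260)),0,0,0,328,cv2.BORDER_CONSTANT)]))
```

```text
t 11.85 pos [523.6 208.8  66. ] ang -16.3 tilt 0.41 move [   0.4    0.4 -134. ] roll -0.01 F [-0.8 -0.3 -3.8] w 0.812
```

View pics/c4.png

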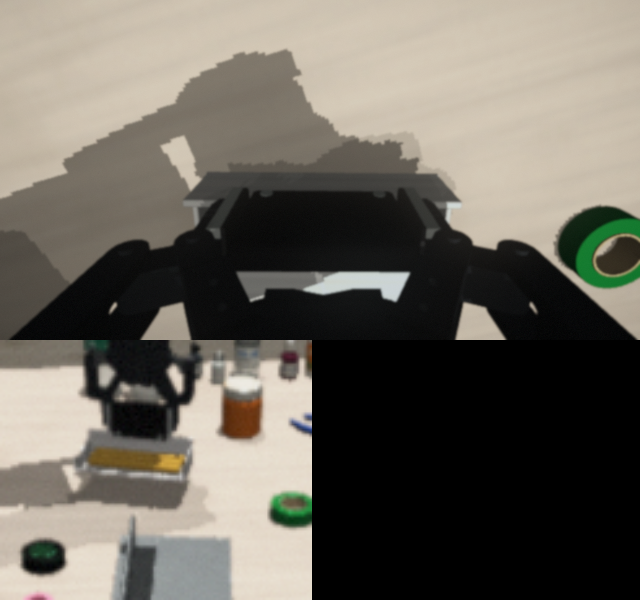

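Run:
```python
from h import *
import pickle
c=pickle.load(open('top.pkl','rb'));s=pickle.load(open('side.pkl','rb'))
print(pix(s,393,245,0),pix(s,505,265,0),[pix(c,380,157,z) for z in (0,200,300,350)],pix(c,307,92,300))
go(577,-170,190,-98.2)
```

```text
[ 675.7 -156.8    0. ] [ 932.1 -261.8    0. ] [array([ 692.7, -184.1,    0. ]), array([ 643.6, -161.6,  200. ]), array([ 619.1, -150.3,  300. ]), array([ 606.9, -144.7,  350. ])] [802.2  51.5 300. ]
t 11.95 pos [523.5 208.8  65.8] ang -16.3 tilt 0.38 move [ 158.8  348.4 -123.3] roll 13.64 F [ 0.6 -0.4 -3.2] w 0.813
```

>>> move_arm --rows '[[[0, 0, -6, 0, -1], [0, 1, -16, 0, -1], [1, 4, -30, 0, -1], [4, 10, -46, 0, -1], [9, 20, -62, 0, -1], [16, 36, -78, 0, -1], [24, 55, -93, 0, -1], [33, 76, -106, 0, -1], [42, 98, -116, 0, -1], [50, 116, -122, 0, -1], [55, 128, -124, 0, -1], [57, 132, -124, 0, -1]]]'

```text
time_s: 13.45
eef_pos: [540.2, 65.6, 190.0]
ee_rot: [0.0, 0.99, -0.143, 0.003]
force: [0.2, -0.2, -3.4]
grip_width: 0.817
```

Run:
```python
from h import *
go(567,-168.6,190,-98.2)
```

```text
t 13.45 pos [540.2  65.6 190. ] ang -16.4 tilt 0.36 move [ 91.8 217.1   0.5] roll 13.63 F [ 0.2 -0.2 -3.4] w 0.817
```

>>> move_arm --rows '[[[2, 5, 0, 0.4, -1], [7, 16, 0, 1.3, -1], [14, 34, 0, 2.5, -1], [24, 57, 0, 3.9, -1], [36, 84, 0, 5.4, -1], [48, 113, 0, 7, -1], [60, 141, 0, 8.6, -1], [71, 167, 0, 10.1, -1], [80, 189, 0, 11.4, -1], [87, 205, 0, 12.6, -1], [91, 214, 0, 13.3, -1], [92, 217, 0, 13.6, -1]]]'

```text
time_s: 14.95
eef_pos: [567.3, -168.7, 190.1]
ee_rot: [0.002, -0.655, 0.755, -0.002]
force: [-0.7, 1.5, -4.0]
grip_width: 0.818
```

Run:
```python
from h import *
go(567,-168.6,135,-98.2)
cam('side','s5'); a=cv2.imread('pics/s5.png'); cv2.imwrite('pics/s5c.png',cv2.resize(a[130:300,260:440],None,fx=3.3,fy=3.3,interpolation=cv2.INTER_CUBIC))
```

```text
t 14.95 pos [ 567.3 -168.7  190.1] ang -98.1 tilt 0.32 move [-0.1  0.6 55.1] roll 0.02 F [-0.7  1.5 -4. ] w 0.818
```

View pics/s5c.png

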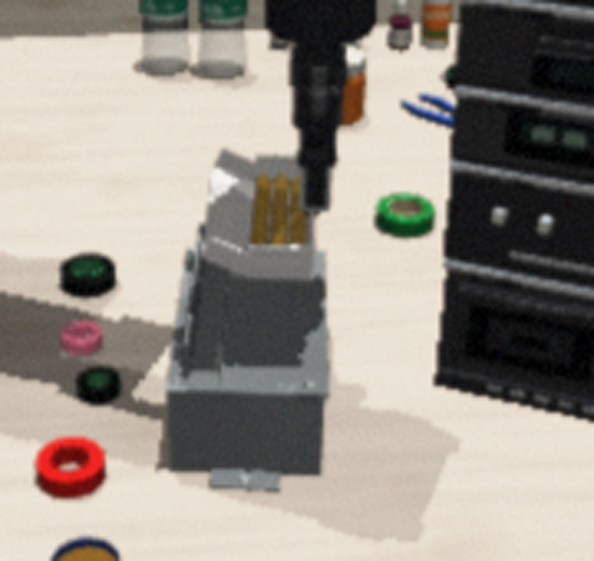

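The scoop is roughly level over the box with all three pins inside, at about (278,210) of the crop. Its near lip corner is at about (207,238), and the plate top's near end is at about (172,372). I'll check the pixel gap against the model before lowering.

Run:
```python
from h import *
import pickle
s=pickle.load(open('side.pkl','rb'))
X=np.array([.9898,-.1423,0]);Y=np.array([.1423,.9898,0]);S=np.array([496,-158.3,75])
def q(p): return np.round((proj(s,p)-[260,130])*3.3,0)
for n,p in [('plate top near +x',S-11*X-85*Y+[0,0,32]),('plate top far',S-11*X+85*Y+[0,0,32]),('box corner +x near',S+85*X-95*Y),('box -x near',S-25*X-95*Y)]: print(n,q(p))
sc=np.array([567.3,-168.7,190-38.5])-24*X
for n,x,y,z in [('lip near',-53,-68,15),('floor front near',-20,-68,0),('rear near',25,-68,0),('lip far top',-53,68,26),('wall near top front',-53,-68,26)]: print(n,q(sc+x*X+y*Y+[0,0,z]))
```

```text
plate top near +x [192. 343.]
plate top far [207. 221.]
box corner +x near [328. 393.]
box -x near [171. 387.]
lip near [202. 257.]
floor front near [249. 277.]
rear near [315. 279.]
lip far top [213. 153.]
wall near top front [201. 244.]
```

>>> move_arm --rows '[[[0, -3, 6, 0, -1], [0, -6, 15, 0, -1], [0, -6, 27, 0, -1], [0, -6, 40, 0, -1], [0, -6, 52, 0, -1], [0, -6, 62, 0, -1], [0, -6, 68, 0, -1], [0, -6, 71, 0, -1], [0, -6, 71, 0, -1]]]'

```text
time_s: 16.12
eef_pos: [573.6, -169.7, 119.2]
ee_rot: [0.002, -0.655, 0.756, -0.002]
force: [-0.0, -0.8, -3.4]
grip_width: 0.821
```

Run:
```python
from h import *
go(567,-168.6,118,-98.2)
cam('side','s6'); a=cv2.imread('pics/s6.png'); cv2.imwrite('pics/s6c.png',cv2.resize(a[170:280,290:400],None,fx=5,fy=5,interpolation=cv2.INTER_CUBIC))
```

```text
t 16.12 pos [ 573.6 -169.7  119.2] ang -98.1 tilt 0.33 move [-0.2  6.7  1.2] roll 0.01 F [-0.  -0.8 -3.4] w 0.821
```

View pics/s6c.png

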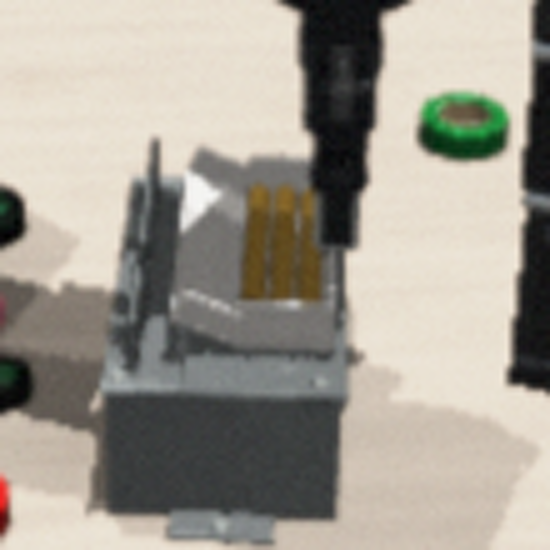

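The scoop is level just above the box top. Its lip faces the stop plate at about (180,290), parallel to it, and the pins lie along the slot. Now I push the lip against the plate, rising as it tips.

>>> move_arm --rows '[[[0, 4, 0, 0, -1], [0, 8, -1, 0, -1], [0, 12, -3, 0, -1], [0, 16, -6, 0, -1], [0, 20, -9, 0, -1], [0, 24, -11, 0, -1], [0, 28, -13, 0, -1], [0, 31, -14, 0, -1], [0, 34, -15, 0, -1], [0, 37, -16, 0, -1], [0, 37, -16, 0, -1]]]'

```text
time_s: 17.55
eef_pos: [540.1, -165.5, 138.3]
ee_rot: [0.005, -0.655, 0.756, -0.008]
force: [12.3, -0.4, 5.5]
grip_width: 0.814
```

Run:
```python
from h import *
go(567,-168.6,118,-98.2)
cam('side','s7'); a=cv2.imread('pics/s7.png'); cv2.imwrite('pics/s7c.png',cv2.resize(a[170:280,290:400],None,fx=5,fy=5,interpolation=cv2.INTER_CUBIC))
b=a.astype(int); m=(b[...,2]-b[...,0]>45)&(b[...,1]-b[...,0]>20); m[:170]=0;m[280:]=0;m[:,:290]=0;m[:,:290]=0;m[:,400:]=0
ys,xs=np.where(m);print(m.sum(),(xs.min()-290)*5,(xs.max()-290)*5,(ys.min()-170)*5,(ys.max()-170)*5)
```

```text
t 17.55 pos [ 540.1 -165.5  138.3] ang -98.2 tilt 1.01 move [ -0.8 -26.7  20.8] roll 0.01 F [12.3 -0.4  5.5] w 0.814
201 205 270 170 275
```

>>> move_arm --rows '[[[0, 3, -1, 0, -1], [0, 6, -2, 0, -1], [0, 9, -3, 0, -1], [0, 12, -4, 0, -1], [0, 15, -5, 0, -1], [0, 18, -6, 0, -1], [0, 21, -7, 0, -1], [0, 23, -8, 0, -1], [0, 23, -8, 0, -1]]]'

```text
time_s: 18.73
eef_pos: [519.6, -163.0, 148.4]
ee_rot: [0.007, -0.655, 0.756, -0.012]
force: [10.9, -0.8, 4.3]
grip_width: 0.817
```

```bash
cat > look.py <<'E'
from h import *
import sys
n=sys.argv[1]
go(567,-168.6,118,-98.2)
cam('side',n); a=cv2.imread(f'pics/{n}.png'); cv2.imwrite(f'pics/{n}c.png',cv2.resize(a[170:280,290:400],None,fx=5,fy=5,interpolation=cv2.INTER_CUBIC))
b=a.astype(int); m=(b[...,2]-b[...,0]>45)&(b[...,1]-b[...,0]>20); m[:170]=0;m[280:]=0;m[:,:290]=0;m[:,:290]=0;m[:,400:]=0
ys,xs=np.where(m);print(m.sum(),len(ys) and ((xs.min()-290)*5,(xs.max()-290)*5,(ys.min()-170)*5,(ys.max()-170)*5))
E
python3 look.py s8
```

```text
t 18.73 pos [ 519.6 -163.   148.4] ang -98.2 tilt 1.54 move [ -1.4 -46.9  31.6] roll 0.0 F [10.9 -0.8  4.3] w 0.817
128 (np.int64(195), np.int64(250), np.int64(195), np.int64(265))
```

View pics/s8c.png

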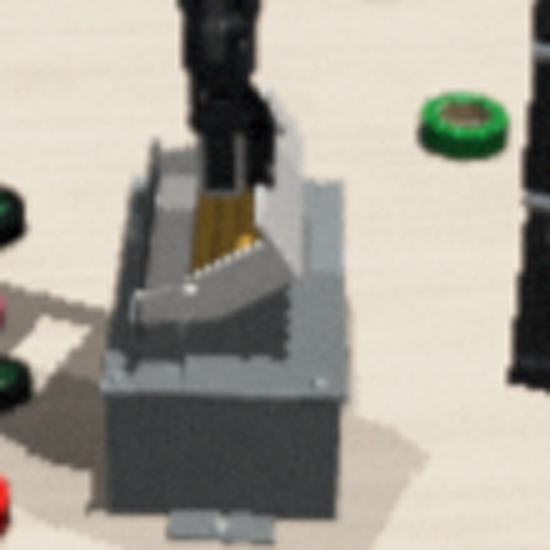

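The scoop has tipped about 30°. Its lip rests on the plate at (135,300) and the pins are still held at about (225,230). I continue tipping.

>>> move_arm --rows '[[[0, 3, -1, 0, -1], [0, 6, -2, 0, -1], [0, 9, -3, 0, -1], [0, 12, -4, 0, -1], [0, 14, -4, 0, -1], [0, 16, -4, 0, -1], [0, 16, -4, 0, -1], [0, 16, -4, 0, -1]]]'

```text
time_s: 19.77
eef_pos: [505.8, -161.4, 154.3]
ee_rot: [0.009, -0.655, 0.756, -0.015]
force: [8.4, 0.7, 5.5]
grip_width: 0.817
```

```bash
python3 look.py s9
```

```text
t 19.77 pos [ 505.8 -161.4  154.3] ang -98.2 tilt 2.01 move [ -1.8 -60.3  38.3] roll -0.0 F [8.4 0.7 5.5] w 0.817
227 (np.int64(140), np.int64(215), np.int64(165), np.int64(285))
```

>>> move_arm --rows '[[[0, 0, 0, 0, -1], [0, 0, 0, 0, -1], [0, -2, 2, 0, -1], [0, -4, 4, 0, -1], [0, -6, 6, 0, -1], [0, -8, 7, 0, -1], [0, -9, 7, 0, -1], [0, -10, 7, 0, -1], [0, -10, 7, 0, -1], [0, -10, 7, 0, -1]]]' --squeeze 50

```text
time_s: 21.08
eef_pos: [516.0, -162.9, 147.8]
ee_rot: [0.009, -0.655, 0.756, -0.015]
force: [1.5, 0.0, -1.5]
grip_width: 0.812
```

```bash
python3 look.py s10
```

```text
t 21.07 pos [ 516.  -162.9  147.8] ang -98.2 tilt 2.03 move [ -1.9 -50.2  31.5] roll -0.0 F [ 1.5  0.  -1.5] w 0.812
108 (np.int64(140), np.int64(170), np.int64(200), np.int64(355))
```

>>> move_arm --rows '[[[0, -2, 0, 0, -1], [0, -4, 0, 0, -1], [0, -4, 0, 0, -1], [0, -4, 0, 0, -1], [0, -4, 0, 0, -1]]]'

```text
time_s: 21.75
eef_pos: [520.0, -163.5, 147.9]
ee_rot: [0.009, -0.655, 0.756, -0.015]
force: [-1.7, 0.3, -2.1]
grip_width: 0.81
```

```bash
python3 look.py s11
python3 - <<'E'
from h import *
import pickle
a=cv2.imread('pics/s11.png').astype(int)
m=(a[...,2]-a[...,0]>45)&(a[...,1]-a[...,0]>20);m[:170]=0;m[280:]=0;m[:,:290]=0;m[:,400:]=0
for r in range(205,250,2):
    x=np.where(m[r])[0]; print(r,(x.min(),x.max(),len(x)) if len(x) else '',end='; ')
s=pickle.load(open('side.pkl','rb'))
X=np.array([.9898,-.1423,0]);Y=np.array([.1423,.9898,0]);S=np.array([496,-158.3,75])
for p,z in [(0,0),(-5,6),(-5,-10),(0,-40),(0,-65)]: print(p,z,proj(s,S+p*X-60*Y+[0,0,z]),proj(s,S+p*X+60*Y+[0,0,z]))
t=cam('top','t11'); T=t['color'].astype(int); m=(T[...,2]-T[...,0]>45)&(T[...,1]-T[...,0]>20);m[:160]=0;m[230:]=0;m[:,:330]=0;m[:,415:]=0
print(m.sum(),[proj(t,S+p*X+q*Y) for p,q in((0,-60),(0,60))], np.argwhere(m)[:5])
E
```

```text
t 21.75 pos [ 520.  -163.5  147.9] ang -98.2 tilt 2.03 move [ -1.9 -46.2  31.5] roll -0.0 F [-1.7  0.3 -2.1] w 0.81
56 (np.int64(140), np.int64(170), np.int64(305), np.int64(355))
205 ; 207 ; 209 ; 211 ; 213 ; 215 ; 217 ; 219 ; 221 ; 223 ; 225 ; 227 ; 229 ; 231 (np.int64(319), np.int64(320), 2); 233 (np.int64(319), np.int64(321), 3); 235 (np.int64(319), np.int64(323), 5); 237 (np.int64(319), np.int64(324), 6); 239 (np.int64(318), np.int64(324), 7); 241 (np.int64(318), np.int64(324), 7); 243 ; 245 ; 247 ; 249 ; 0 0 [323.6 238.9] [326.4 212.3]
-5 6 [321.5 236.8] [324.5 210.3]
-5 -10 [321.6 242.3] [324.5 215.4]
0 -40 [323.7 252.3] [326.4 224.9]
0 -65 [323.7 260.5] [326.4 232.6]
0 [array([393.7, 215. ]), array([355.9, 209.2])] []
```

>>> move_arm --rows '[[[0, -2, -10, 0, -1], [0, -4, -25, 0, -1], [0, -4, -42, 0, -1], [-15, -2, -55, 0, -1], [-40, 0, -60, 0, -1], [-75, 3, -60, 0, -1], [-115, 8, -60, 0, -1], [-160, 13, -60, 0, -1], [-200, 18, -60, 0, -1], [-235, 22, -60, 0, -1], [-258, 23, -60, 0, -1], [-263, 23, -60, 0, -1]]]'

```text
time_s: 23.35
eef_pos: [532.4, 102.6, 205.8]
ee_rot: [0.009, -0.656, 0.755, -0.015]
force: [0.0, -0.2, -1.5]
grip_width: 0.808
```

Run:
```python
from h import *
go(535,98,120,-98.2)
s=cam('side','s12')['color'];t=cam('top','t12')['color']
A=cv2.resize(s[100:280,280:400],None,fx=3.3,fy=3.3,interpolation=cv2.INTER_CUBIC)
B=cv2.resize(t[165:245,335:415],(400,400),interpolation=cv2.INTER_CUBIC)
B=cv2.copyMakeBorder(B,0,A.shape[0]-400,0,0,cv2.BORDER_CONSTANT)
cv2.imwrite('pics/c12.png',np.hstack([A,B])); print(A.shape,B.shape)
```

```text
t 23.35 pos [532.4 102.6 205.8] ang -98.1 tilt 2.05 move [ 3.6 -0.2 85.9] roll 0.02 F [ 0.  -0.2 -1.5] w 0.808
(594, 396, 3) (594, 400, 3)
```

View pics/c12.png

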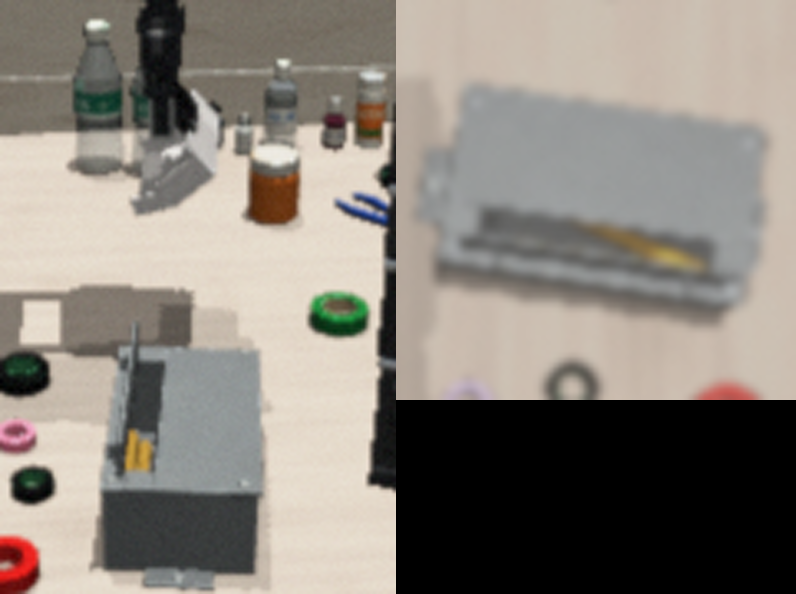

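The third-pin check is good: the pins show inside the box through the slot (side crop (140,450), top crop (650,245)). The wrist reads -1.5 N, which is the empty scoop's weight alone. The scoop is still tipped about 45°. To right it I'll set the lip on the worktop and roll it back, starting with the descent at 20 N grip.

>>> move_arm --rows '[[[0, 6, 10, 0, -1], [0, 14, 25, 0, -1], [0, 22, 45, 0, -1], [0, 30, 68, 0, -1], [0, 36, 90, 0, -1], [0, 37, 108, 0, -1], [0, 37, 120, 0, -1], [0, 37, 127, 0, -1], [0, 37, 131, 0, -1], [0, 37, 131, 0, -1]]]' --squeeze 30

```text
time_s: 24.7
eef_pos: [500.5, 104.8, 73.4]
ee_rot: [0.009, -0.655, 0.755, -0.016]
force: [0.4, -0.2, -2.3]
grip_width: 0.814
```

>>> move_arm --rows '[[[0, 0, 3, 0, -1], [0, 0, 6, 0, -1], [0, -2, 9, 0, -1], [0, -6, 11, 0, -1], [0, -6, 11, 0, -1]]]' --squeeze 20

```text
time_s: 25.32
eef_pos: [507.1, 103.8, 62.5]
ee_rot: [0.009, -0.655, 0.755, -0.016]
force: [-0.2, -0.1, -1.9]
grip_width: 0.814
```

>>> move_arm --rows '[[[0, 0, 2, 0, -1], [0, -1, 4, 0, -1], [0, -2, 6, 0, -1], [0, -4, 8, 0, -1], [0, -7, 10, 0, -1], [0, -10, 11, 0, -1], [0, -10, 11, 0, -1]]]' --squeeze 20

```text
time_s: 26.2
eef_pos: [520.6, 101.6, 54.8]
ee_rot: [0.012, -0.655, 0.755, -0.019]
force: [3.0, -4.4, 17.2]
grip_width: 0.815
```

>>> move_arm --rows '[[[0, -4, 0, 0, -1], [0, -8, 0, 0, -1], [0, -12, 1, 0, -1], [0, -16, 2, 0, -1], [0, -20, 3, 0, -1], [0, -24, 5, 0, -1], [0, -24, 5, 0, -1]]]'

```text
time_s: 27.08
eef_pos: [544.9, 98.1, 50.7]
ee_rot: [0.012, -0.655, 0.755, -0.019]
force: [-2.2, 1.5, 2.3]
grip_width: 0.813
```

```bash
cat > seg.py <<'E'
from h import *
import pickle,sys
s=sense(); go(*s['eef_pos'])
c=cam('side','sg'); p=proj(c,s['eef_pos']+[0,0,20]); print('tcp pix',p)
a=c['color'];u,v=p.astype(int)
g=cv2.cvtColor(a,cv2.COLOR_BGR2GRAY)
sub=a[v-14:v+44,u-48:u+34].astype(int)
hsv=cv2.cvtColor(sub.astype(np.uint8),cv2.COLOR_BGR2HSV)
for r in range(0,58,2):
    print(v-14+r,''.join('#' if hsv[r,k,2]<60 else ('o' if hsv[r,k,1]<28 else '.') for k in range(82)))
E
python3 seg.py
```

```text
t 27.07 pos [544.9  98.1  50.7] ang -98.2 tilt 2.57 move [0. 0. 0.] roll 0.0 F [-2.2  1.5  2.3] w 0.813
tcp pix [334.  178.8]
164 ...........o.........o.oo...o......o.....o###oo#####....o..o...o.o................
166 .....o.....oo...o.o......o.o..o.o.........##########...........o..................
168 ............o...............o............o##########..............o...............
170 ..o......o..o.o.......oo...o......oo......##########..............................
172 ......o.o..o..o..o.oo..oo..o.....o..o.o....########....oo.o..o.........o...o...o.o
174 ........oo..oo.oo.....o....................#########ooo.....o..o...o.ooo..o.oo..oo
176 ..o..o....o...o......o..oo...........o.....##########ooo.ooooooo.oo..o...oo...oo..
178 .....o.ooo..oo..o.o.oo..oooo.o..oo.........###########ooo.......o.........ooo....o
180 .oo..o..oooo.....o.oo.....o................o###########ooo.........o....o.........
182 ...o..o.o.o...........o....ooo..........o..oo##########oooo......o......o..o......
184 ...................................oooooooooo##########ooooo..o...........o.......
186 ...o.........
[... 848 characters left out ...]
....
206 ..............................ooooooooooooooooooooooooooooooooooooooooooo.........
208 #######......................oooooooooooooooooooooooooooooooooooooooooooo....oo.oo
210 ..######.....................oooooo##ooooooooooooooooooooooooooooooooooooo........
212 #....####....................oooooo###o##o#ooooooooooooooooooooooooooooooo.....o.o
214 #########....................oooooo#####o#ooooooooooooooooooooooooooooooo..o......
216 ########....................oooooo#####ooooooooooooooooooooooooooooooooooo........
218 ######......................oooooo########ooooooooooooooooooooooooooooooooo.......
220 ............................oooooo######oooooooooooooooooooooooooooooooooo.....o..
```

>>> move_arm --rows '[[[0, -4, 1, 0, -1], [0, -8, 2, 0, -1], [0, -12, 4, 0, -1], [0, -16, 6, 0, -1], [0, -20, 8, 0, -1], [0, -24, 10, 0, -1], [0, -28, 12, 0, -1], [0, -28, 12, 0, -1]]]'

```text
time_s: 28.12
eef_pos: [574.6, 93.9, 41.1]
ee_rot: [0.013, -0.655, 0.756, -0.02]
force: [-0.9, 0.9, 7.7]
grip_width: 0.809
```

```bash
python3 seg.py | head -24
```

```text
t 28.12 pos [574.6  93.9  41.1] ang -98.2 tilt 2.78 move [0. 0. 0.] roll 0.0 F [-0.9  0.9  7.7] w 0.809
tcp pix [343.7 181.8]
167 ....o..ooo..o....o.o.o.................o...###ooo####....o.....................oo.
169 .o..o.oo....o....o......oooo...........o...##########...o.......................o.
171 o.o..o......o.o..ooo......o.......o...o....##########......o.................o..oo
173 oo..o..oo.oooo..o.o.o....o..o..o.ooo......o##########........oo.o.oo.....oo..o.oo.
175 ..o...........o......o.............o.o......########...o.oo.ooo.ooooo...ooo.oo.oo.
177 o.o..o..oooo.o.o..........o..o...o...oooo...########..oo..o.....oo.ooo.o.o..o.o..o
179 o.o.oooooooo..oo...o.o.oo...........o.......########....o......o...o........o.....
181 ..o.o..........oo..........o..oooo...ooooo..########.......o.o...ooo............oo
183 .............................ooooooooooooooo########....o.o...o...................
185 .............................ooooooooooooooooo######........o.....o.....o........o
187 ............o...............oooooooooooooooooo#####o.......o.oo..ooo..............
189 .............
[... 239 characters left out ...]
....
195 ...........................oooooooooooooooooooooooooo.......o.o...................
197 ...................o.....oooooooooooooooooooooooooooo.....................o.....##
199 ........................ooooooooooooooooooooooooooooo............................#
201 ........................oooooooooooooooooooooooooooo..............................
203 ......................o.oooooooooooooooooooooooooooo..........................o...
205 .....................oooooooooooooooooooooooooooooooooooo..oooo...................
207 .....................ooooooooooooooooooooooooooooooooooooooooooo.......o..........
209 .....................ooooooooooooooooooooooooooooooooooooooooooo...........o......
```

>>> move_arm --rows '[[[0, -4, 1, 0, -1], [0, -4, 1, 0, -1], [0, -4, 1, 0, 0.75], [0, -4, 1, 0, 0.9], [0, -4, 1, 0, 1], [0, -4, 1, 0, 1], [0, -4, 1, 0, 1], [0, -4, -4, 0, 1], [0, -4, -10, 0, 1]]]'

```text
time_s: 29.3
eef_pos: [578.1, 93.4, 51.8]
ee_rot: [0.014, -0.655, 0.756, -0.02]
force: [0.0, -0.1, -0.2]
grip_width: 0.997
```

```bash
python3 seg.py | head -24
```

```text
t 29.3 pos [578.1  93.4  51.8] ang -98.2 tilt 2.8 move [0. 0. 0.] roll 0.0 F [ 0.  -0.1 -0.2] w 0.997
tcp pix [344.9 178.7]
164 ........o..o......o...o..o...oo....o..o....##########.............................
166 ..o.o..o.o..oo....o......oooo.o.o..........##########o........................ooo.
168 .o....o..oo..ooo.o.......oo....oo....o.....##########.............................
170 ...o...oo....o..o.o.....o.......o.o..o.o...##########.............................
172 ......ooo......oo..o.........o..o.o..o......########..........o.o...o.o...o.....oo
174 o...oo........oo..o.............o.o...o.....##########....o.ooo.oooo.oo.o.oooooooo
176 ...o..........o.............oo...o....oo....##########..o.oo.oo..o.oo.o..ooo...o.o
178 ooo.ooooooooooooooo...oo.........o.o..o..o..##########.............o.o...o.o..o...
180 .o..........o..o.....o..o.......oo............########......o....o.....o..o.....oo
182 ........o......o....o.....o...oooooooo.ooooooo#####o##....oo..o..........oo...oo..
184 .........................o...ooooooooooooooooo#####o##......o.....................
186 ............o..
[... 237 characters left out ...]
....
192 ............................ooooooooooooooooooooooo###...........o.....oo..o......
194 ............................ooooooooooooooooooooooo#oo...........o.........o......
196 ................ooo.........oooooooooooooooooooooooooo...................o.....##.
198 ...................o....oo..oooooooooooooooooooooooooo.........................###
200 .......................ooo.oooooooooooooooooooooooooo.............................
202 .......................ooo.oooooooooooooooooooooooooo.............................
204 ......................oooooooooooooooooooooooooooooooo............................
206 ....................ooooooooooooooooooooooooooooooooooooooooooo...................
```

>>> move_arm --rows '[[[0, 0, -10, 0, 1], [0, 0, -25, 0, 1], [0, 0, -45, 0, 1], [0, 0, -80, 0, 1], [0, 0, -120, 0, 1], [0, 0, -160, 0, 1], [0, 0, -185, 0, 1], [0, 0, -185, 0, 1]]]'

```text
time_s: 30.35
eef_pos: [570.1, 95.9, 240.0]
ee_rot: [0.016, -0.655, 0.755, -0.022]
force: [-0.2, 1.0, -1.1]
grip_width: 1.001
```

Run:
```python
from h import *
go(500,-140,240,-98.2)
c=cam('top','t14'); a=c['color']; hsv=cv2.cvtColor(a,cv2.COLOR_BGR2HSV)
p=proj(c,(550,95,30)).astype(int);print(p)
for r in range(p[1]-20,p[1]+22): print(r,''.join('#' if hsv[r,k,2]<70 else ('Y' if hsv[r,k,1]>110 else ('o' if hsv[r,k,1]<30 else '.')) for k in range(p[0]-35,p[0]+35)))
for n,q in dict(jar=(672.7,325.8,74),green=(693.3,91.5,19),tin=(394.5,-351.8,17),roll=(400,10,18)).items():
    u,v=proj(c,q).astype(int); print(n,(u,v),a[v-6:v+7:3,u-6:u+7:3].mean(2).astype(int).tolist())
s=cv2.imread('pics/sg.png'); s0=cv2.imread('pics/side0.png')
for n,(u,v) in dict(jar=(363,156),green=(383,195),tin=(286,302)).items():
    d=np.abs(s[v-10:v+11,u-12:u+13].astype(int)-s0[v-10:v+11,u-12:u+13]); print(n,d.mean())
```

```text
t 30.35 pos [570.1  95.9 240. ] ang -98.2 tilt 3.14 move [243.5  35.8  -0.7] roll 0.0 F [-0.2  1.  -1.1] w 1.001
[295 196]
176 ................................................##oooo#...............
177 ................................................###oo##...............
178 ...............................................########...............
179 ...............................................########...............
180 ................................................######................
181 ...................................................###................
182 .................o............#####...................................
183 ................ooooooo.....#######...................................
184 ................oooooooooooooooooo..............ooo...................
185 ...............ooooooooooooooooooooo...........oooooooooo.............
186 ...............ooooooooooooooooooooo...........ooooooooooo............
187 ................oooooooooooooooooooo...........oooooooooooo...........
188 ...............ooooooooooooooooooooo..........ooooooooooooo...........
18
[... 2211 characters left out ...]
96, 207, 206, 192, 173], [207, 207, 207, 206, 154], [207, 207, 207, 207, 157], [205, 208, 207, 197, 111], [168, 188, 176, 122, 71]]
green (np.int64(297), np.int64(154)) [[153, 153, 141, 150, 158], [169, 169, 147, 165, 171], [179, 179, 147, 171, 180], [190, 189, 155, 179, 184], [196, 195, 160, 183, 184]]
tin (np.int64(432), np.int64(246)) [[183, 148, 114, 118, 166], [144, 97, 101, 104, 105], [109, 99, 104, 105, 102], [137, 98, 102, 103, 103], [183, 124, 99, 115, 159]]
roll (np.int64(321), np.int64(243)) [[157, 111, 87, 118, 158], [92, 85, 115, 84, 107], [70, 152, 166, 142, 75], [74, 144, 160, 125, 83], [119, 69, 75, 69, 129]]
jar 16.116825396825398
green 9.086349206349206
tin 7.98031746031746
```

>>> move_arm --rows '[[[15, 3, 0, 0, 1], [40, 6, 0, 0, 1], [75, 12, 0, 0, 1], [120, 18, 0, 0, 1], [165, 25, 0, 0, 1], [205, 31, 0, 0, 1], [232, 35, 0, 0, 1], [243, 36, 0, 0, 1], [243, 36, 0, 0, 1]]]'

```text
time_s: 31.52
eef_pos: [499.0, -139.7, 237.1]
ee_rot: [0.014, -0.654, 0.756, -0.021]
force: [0.1, 0.9, 0.5]
grip_width: 0.999
```

Run:
```python
from h import *
import pickle
go(500,-140,240,-98.2)
c=cam('top','t15'); a=c['color']; hsv=cv2.cvtColor(a,cv2.COLOR_BGR2HSV)
p=proj(c,(550,95,30)).astype(int);print(p)
for r in range(p[1]-22,p[1]+24,1): print(r,''.join('#' if hsv[r,k,2]<70 else ('Y' if hsv[r,k,1]>110 else ('o' if hsv[r,k,1]<30 else '.')) for k in range(p[0]-32,p[0]+36)))
b=cv2.imread('pics/top0.png')
for n,(u,v) in dict(jar=(224,158),green=(298,154),tin=(433,246)).items():
    P=a[v-9:v+10,u-9:u+10];print(n,cv2.minMaxLoc(cv2.matchTemplate(b[v-15:v+16,u-15:u+16],P,cv2.TM_CCOEFF_NORMED))[1::2])
# pins seen by wrist camera
w=cam('wrist','w15'); W=w['color'].astype(int); m=(W[...,2]-W[...,0]>40)&(W[...,1]-W[...,0]>18)
X=np.array([.9898,-.1423,0]);Y=np.array([.1423,.9898,0]);S=np.array([496,-158.3,75])
q=np.array([proj(w,S+x*X+y*Y) for x in(-11,11) for y in(-75,75)]); print('slot px',q)
x0,y0=(q.min(0)-6).astype(int);x1,y1=(q.max(0)+8).astype(int)
for r in range(max(y0,0),min(y1,400)): print(r,''.join('Y' if m[r,k] else ('#' if W[r,k].mean()<50 else '.') for k in range(x0,x1,2)))
```

```text
t 31.52 pos [ 499.  -139.7  237.1] ang -98.2 tilt 2.9 move [ 0.1 -1.2 -2.8] roll -0.01 F [0.1 0.9 0.5] w 0.999
[295 196]
174 ....................................................................
175 ....................................................................
176 ....................................................................
177 ....................................................................
178 ....................................................................
179 ..............ooo...................................................
180 .............ooooooooo.ooooo..o.....................................
181 .............oooooooooooooooooooooo.o...............................
182 .............ooooooooooooooooooooooooooooo..........................
183 .............oooooooooooooooooo#oooooooooooo........................
184 .............oooooooooooooooooooooooo#ooooo.ooooo...................
185 ............oooooooooooooooooooooooooooooooooooooooooo..............
186 ............ooooooooooooooooooooooooooooooooooooooooooo.............
187 ............oooooooooooooo
[... 5088 characters left out ...]
......................................................................
205 ......................................#.###......##.#.#..............................
206 ..####....#.###.#############################################..######................
207 .###############################################################################.....
208 #####################################################################################
209 #####################################################################################
210 #####################################################################################
211 #####################################################################################
```

Run:
```python
from h import *
t=cam('top');w=cam('wrist')
for z in (10,25,50,75,90): print(z,pix(t,396.8,217.4,z),pix(w,418,189.5,z))
u,v=proj(t,(400,10,9)); a=t['color'][int(v)-10:int(v)+11,int(u)-10:int(u)+11].mean(2)<100
ys,xs=np.where(a); print('roll at',pix(t,int(u)-10+(xs.min()+xs.max())/2,int(v)-10+(ys.min()+ys.max())/2,18))
```

```text
10 [ 487.6 -237.1   10. ] [ 473.  -249.8   10. ]
25 [ 485.9 -234.9   25. ] [ 476.8 -245.6   25. ]
50 [ 483.  -231.2   50. ] [ 483.1 -238.6   50. ]
75 [ 480.1 -227.5   75. ] [ 489.4 -231.5   75. ]
90 [ 478.4 -225.3   90. ] [ 493.1 -227.3   90. ]
roll at [395.4   8.9  18. ]
```

```bash
python3 -c "
from h import *
print(ctrl.finish_job(), sense()['time_s'])"
```

```text
the job is handed in; nothing more can be done
the job is handed in; nothing more can be done
```

The job is handed in. All three pins are in the box and the scoop is standing empty on the worktop, at about 32 s of the 64 s allowed.

**What I did:**
- I lifted the larger black roll off the box and laid it on the worktop at about (397, 9).
- I held the scoop across the width of its grip, not stiffly along its x axis, because the tool can only turn about its vertical axis. I carried it over the box with all three pins and turned it along the slot.
- I tipped it by pushing its lip against the stop plate, then drew it back so the pins dropped through the slot.
- I righted the scoop against the worktop and released it at about x 560, y 95.

**Last checks:**
- **Pins:** the wrist camera shows brass only inside the box, below the slot, and the wrist force after tipping matched the empty scoop. The pins overlap, so I could not count all three ends separately. The height of one diagonal pin's end came out ambiguous (50–75 mm); I put that down to the slot's end hiding it.
- **Scoop:** from the top it shows its full level outline with no brass in it. I checked this from pixels only, as my picture views were used up.
- **Bystanders:** the jar, tin and green tape match their starting images with no shift.
- **Forces:** in the readings after each move, the force peaked at about 17 N, when the scoop's lip met the worktop.

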